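# Index the rotary assembly table to the screw station

## Robot

A 7-joint arm with a two-finger parallel gripper is mounted at the origin on the work surface. World frame = base frame: x ahead of the robot, y to its left, z up, the work surface at z = 0. Lengths are in mm, angles in rad, forces in N, time in s.
With the tool pointing down it reaches from about 425 to 975 mm from the base axis. Payload 16.7 kg.
Tool frame: the origin (TCP) lies on the centre line of the jaws, within the pads' length; the fingertips stand arm.finger_overhang ahead of it and the grasp point (between the pads) is the TCP (arm.finger_overhang is the distance from the TCP to the fingertips, in mm); z points along the fingers, y is the line along which they close (so a half turn about z gives the same grasp; the last joint's range is limited). The gripper opens to 85 mm and grips with 20 to 120 N. Pads are 22 mm wide; open, the fingers measure 114 mm over their backs; the gripper's body (76 mm by 85 mm) begins 54 mm behind the grasp point. The pads swing forward as they close: fully open they stand 13 mm farther back than shut.
Start: joints at [0.98, 0.426, 0.074, 1.606, -0.034, 1.111, -0.067], TCP at [288.573, -610.166, 250.302] pointing down, gripper open.
Joint ranges: [-2.85, 2.85], [-0.5, 2.14], [-1.23, 1.37], [0.21, 2.46], [-1.02, 4.16], [0.16, 2.05], [-2.73, 2.73]. Speed limits (rad/s): [1.89, 1.89, 2.39, 2.39, 3.01, 3.01, 3.01].

## Interface

Orientations are given as a unit quaternion [w, x, y, z].
In Python, from rig import telemetry, vision, close_job, arm gives the robot as it stands.
- The arm moves only by the tool play_rows, never from a script. Its argument "deltas" is a list of rows, each a list of 2 entries, a list of its own where there are three numbers: the shift along the tool's x, y, z in units of 0.5 m (1.0 is 0.5 m), then the turn, a rotation vector about the tool's x, y, z in units of 30 degrees (1.0 is 30 degrees). In form: [[[x, y, z], [ax, ay, az]], ...]. A call has 1 to 8 rows; each row is the pose to reach, as a shift and turn from the pose commanded when the call began, along the tool's axes at that moment; what a row does not reach only later rows make up. A row lasts 1/10 s, in which the tool goes at most 50 mm and 8.59 degrees, less where a joint would pass 70% of its speed; a pose out of reach is approached as far as the arm can. A call with a number of a shift or a turn outside -1 to 1 is refused whole. A call with a gripper value outside its range is refused whole. "hand" is the closure, from -1 (fully open) to 1 (shut), so that 0 is half open, set as the call begins (left out, the last holds). The fingers move at their own pace and stop on an object; the grip force is fixed at half the most. Time passes only in rows, so rows that repeat a pose let the fingers close. It gives the time, the measured TCP pose, the force, the opening and the grip force at its end, in the units of the state.
- telemetry.observe(): the state, without advancing time (a new reading comes with each control period).
- vision.read_camera(name): name is "side" or "top"; returns (picture, depth): 420x560x3 uint8, red, green, blue; 420x560 float32, mm along the optical axis (not along the pixel's ray), 0 where there is no reading.
- vision.camera_info(name): a dict with "intrinsics" (3x3 intrinsics, pixels), "R" (3x3) and "t" (3): a world point X has camera coordinates R X + t. Camera axes: x right, y down, z forward; pixel columns grow to the right and rows downward; lengths in mm; the calibration is good to about 2 mm. A picture is of the moment at which its call begins. camera_info takes no time and is no camera call.
- close_job(): hands the job in; it is judged then, once.
Trained networks look in the newest picture that a camera, given by its name, has taken for a name from the list of things; names that differ only in an ending like _2 or _b are one class to them, and where a whole thing is asked for, a point or a joint stands for the part that bears it (a point fixed in the world has none). Each returns a list of dicts, best first, with "conf" (0 to 1); they miss things now and then, are a little off and sometimes report something else, mostly with a low value. They report only what shows in the picture. A call takes as long as a camera call. They do not tell look-alikes from the thing itself.
- vision.regions_of(camera, label): "mask" (420x560 bool, what is visible of it) and "bbox" ([left, top, right, bottom] in pixels, round what is visible of it).
The state is a dict: "clock": time; "joints": joint angles; "dq": joint speeds; "joint_torque": joint torques, N m; "eef_pos": TCP position; "ee_rot": TCP orientation; "wrist_force": force on the tool from outside, world axes, zero at the start; "wrist_torque": the same for the moment, N m; "finger_gap": finger opening in mm; "grasp_force": force on a finger pad.
Only numpy, scipy, OpenCV 4.12 (cv2) and the standard library are available. Lean on these libraries where they do the work, as an engineer would, in place of code of your own. Each camera call takes 0.05 s, during which the arm holds its last target. There are 200 camera calls.

## Task

Turn the index table one station round, whichever way brings the valve body clamped on it in front of the open dish of screws, until the table clicks home there. The upright post on the table is there to push it by. Leave the dish and the jar where they stand, and let go of the table.

Things in the scene. Friction and masses are not known exactly. Their poses are not given: they have to be found in the camera images.
- index_table: Round aluminium plate, 220 mm across, top face at z 50 mm, turning about a vertical axis on a fixed base. Origin on the axis at the underside (z 36 mm); x points to the clamped valve body (44 x 40 mm block, brass ports, black cap, 78 mm out, top at z 100 mm). It starts in a spring detent; there is one every 60 degrees and no end stop. Hub 44 mm wide and nest pins stand up to 10 mm above the plate.
- push_post (a point): Top centre of the steel push post: upright round pin, 16 mm thick, 55 mm tall on the plate (top at z 105 mm), foot collar 24 x 5 mm. 90 mm from the axis, opposite the valve body, on the robot's side at the start; turns with the plate. About 10 N here leaves the detent; let go past half way (30 degrees) the plate runs on into that next detent by itself, before that it springs back.
- parts_dish: open, shallow round steel dish with a few dark screws in it, 100 mm across the rim, 24 mm high, loose, about 0.4 kg. Origin at the centre of its underside. It stands on the work surface 175 mm from the table's axis, beside the station 60 degrees to one side or the other of where the valve body starts.
- jar: bystander: closed white jar with a black lid, 68 mm across, 85 mm high, loose, about 0.4 kg. Origin at the centre of its underside. It stands 175 mm from the table's axis beside the station on the other side.
There are look-alikes about, which are no part of the job. Of the things that look like the parts_dish, the largest one is meant.

How it is judged (in metres and radians):
At the end, for the whole second after the job is handed in: the valve body has come round one station, to face the dish of screws within about 10 degrees (the dish's centre within 32 mm of the line from the table's axis through the valve body, on the valve body's side), and the table is at rest (x of parts_dish in the frame of index_table above 0.1 m and y of parts_dish in the frame of index_table between -0.032 and 0.032 m and angular speed of index_table below 0.05 rad/s); the robot touches nothing.
It fails at once if the table is turned the long way round, so that the valve body points away from the dish (x of parts_dish in the frame of index_table below -0.13 m).
It fails at once if the dish of screws is shoved more than 20 mm (distance of parts_dish from where it was at the start of the episode above 0.02 m).
It fails at once if the jar is shoved more than 20 mm or tipped over (distance of jar from where it was at the start of the episode above 0.02 m or angle between jar's own z axis and vertical above 0.4 rad).
It also fails if it takes over 29 s, if anything falls off the work surface, if the arm or the gripper's body presses on something with over 40 N, if the wrist force passes 120 N, or if a joint passes its speed limit or range.

## Working session

There is one attempt and no reset: what is moved stays moved. The work goes in short steps, Python scripts to look and compute and a tool call to move; the robot and the scene stay as the last step left them, time stands still between calls to the robot, and variables do not carry over. Pictures are saved under pics/ and viewed, at most 10 in all, crops included, and the job is handed in when it is done.

Besides the shell and the picture viewer there is one more tool, called after ">>>" as name(argument=value, ...), one argument or row to a line, values as JSON. play_rows: Moves the arm, as the interface text tells. Shifts and turns lie within -1 to 1; 1 stands for 0.5 m of shift or 30 degrees of turn. Its arguments: {"type":"object","properties":{"deltas":{"type":"array","items":{"type":"array"}},"hand":{"type":"number"}},"required":["deltas"]}

```bash
mkdir -p pics
cat > h.py <<'E'
import numpy as np,cv2
from rig import telemetry, vision, arm
def pts(cam,depth,mask):
    i=vision.camera_info(cam);K=np.array(i["intrinsics"]);R=np.array(i["R"]);t=np.array(i["t"])
    v,u=np.nonzero(mask&(depth>0));z=depth[v,u]
    c=np.stack([(u-K[0,2])/K[0,0]*z,(v-K[1,2])/K[1,1]*z,z],1)
    return (c-t)@R
E
python3 - <<'E'
from h import *
s=telemetry.observe();print(s["clock"],s["eef_pos"],s["ee_rot"],arm.finger_overhang)
for c in("top","side"):
    p,d=vision.read_camera(c);cv2.imwrite(f"pics/{c}0.png",p[:,:,::-1])
    for l in("index_table","push_post","parts_dish","jar"):
        for r in vision.regions_of(c,l)[:4]:
            P=pts(c,d,r["mask"]);
            if len(P)==0: continue
            lo,hi=np.percentile(P,[2,98],axis=0)
            print(c,l,round(r["conf"],2),r["bbox"],lo.round(),hi.round(),len(P))
            if l in("index_table","push_post"):
                for nm,a,b in(("plate",46,54),("body",94,103),("post",103.1,110),("90+",80,112)):
                    q=P[(P[:,2]>a)&(P[:,2]<b)]
                    if len(q): print("  ",nm,len(q),q.min(0).round(),q.max(0).round(),q.mean(0).round())
E
```

```text
0.0 [ 288.40145099 -609.85712772  249.59552755] [-6.18009361e-04  9.75706746e-01  2.19079720e-01 -2.01050631e-04] 19.0
top index_table 0.93 [264.2, 204.4, 404.7, 340.1] [ 452. -171.   48.] [647.  25.  99.] 14816
   plate 12776 [ 441. -185.   46.] [658.  38.  54.] [544. -71.  51.]
   body 272 [ 457. -110.   94.] [636. -38. 103.] [616. -95. 100.]
   post 94 [ 457. -105.  103.] [636. -38. 108.] [471. -47. 105.]
   90+ 894 [ 457. -125.   80.] [650. -37. 108.] [602. -89.  93.]
top push_post 0.98 [262.5, 205.0, 405.1, 343.3] [ 452. -172.   48.] [647.  25.  99.] 14904
   plate 12816 [ 441. -185.   46.] [658.  38.  54.] [544. -71.  51.]
   body 272 [ 457. -110.   94.] [636. -38. 103.] [616. -95. 100.]
   post 94 [ 457. -105.  103.] [636. -38. 108.] [471. -47. 105.]
   90+ 894 [ 457. -125.   80.] [650. -37. 108.] [602. -89.  93.]
top parts_dish 0.94 [259.6, 96.5, 299.6, 137.7] [780. -12.   1.] [845.  53.  19.] 1391
top parts_dish 0.8 [157.2, 164.4, 200.9, 205.4] [659. 154.   1.] [723. 217.  19.] 1336
top parts_dish 0.76 [233.5, 160.0, 295.5, 222.6] [634.  -1.   2.] [723.  87.  26.] 2668
top j
[... 529 characters left out ...]
e push_post 0.98 [297.0, 175.6, 403.1, 262.5] [ 448. -170.   41.] [642.  32.  98.] 6558
   plate 5143 [ 439. -185.   46.] [658.  39.  54.] [541. -63.  50.]
   body 129 [ 456. -111.   94.] [634. -37. 103.] [590. -85.  99.]
   post 42 [456. -53. 103.] [471. -37. 108.] [463. -45. 105.]
   90+ 417 [ 456. -125.   80.] [647. -36. 108.] [578. -79.  92.]
side parts_dish 0.98 [204.1, 259.8, 237.4, 289.8] [660. 151.   1.] [723. 213.  18.] 813
side parts_dish 0.8 [209.8, 195.5, 241.4, 214.4] [781. -14.   1.] [845.  51.  18.] 585
side parts_dish 0.59 [245.0, 216.5, 290.6, 255.1] [638.  -3.   1.] [722.  83.  25.] 1253
side jar 0.81 [354.2, 151.6, 384.8, 194.9] [ 552. -268.   14.] [ 612. -211.   87.] 1003
```

View pics/top0.png

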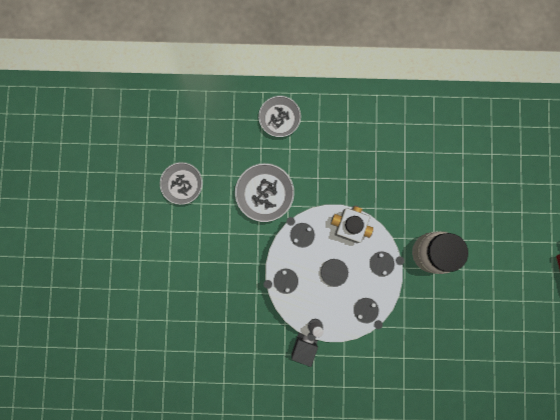

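View pics/side0.png

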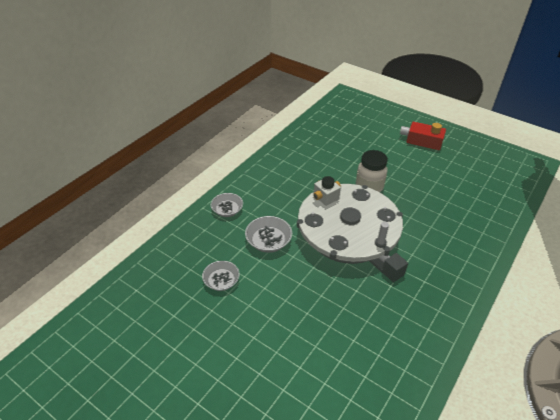

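Run:
```python
from h import *
p,d=vision.read_camera("top")
c=p[80:380,140:480];cv2.imwrite("pics/crop.png",cv2.resize(c,None,fx=2,fy=2,interpolation=cv2.INTER_CUBIC)[:,:,::-1])
m=np.zeros(d.shape,bool);m[335:370,288:322]=1
P=pts("top",d,m);P=P[(P[:,2]>8)&(P[:,0]<440)];print(P.min(0),P.max(0))
T0=np.array(telemetry.observe()["eef_pos"]);a=np.radians(25.3)
ex=np.array([np.cos(a),np.sin(a),0]);ey=np.array([np.sin(a),-np.cos(a),0])
c=np.array([549.5,-73])
def tool(x,y,z):
    v=np.array([x,y,z])-T0;return (v@ex/500,v@ey/500,-v[2]/500)
b=tool(472,-1,250);print("approach",b)
for off,th in((45,0),(24,0),(22.5,10),(22.5,20),(22.5,30),(22.5,40),(22.5,48),(22.5,55)):
    g=np.radians(162+th);tt=np.array([-np.sin(g),np.cos(g)])
    q=c+90*np.array([np.cos(g),np.sin(g)])-off*tt;print(off,th,q.round(1),np.round(tool(*q,94),3))
```

```text
[399.59477849 -53.37115025   8.06673773] [439.89070037  -9.92455187  44.79026289]
approach (np.float64(0.8523561335429677), np.float64(-0.9447059888019399), np.float64(0.0005443371863686935))
45 0 [477.8  -2.4] [ 0.862 -0.937  0.313]
24 0 [471.3 -22.4] [ 0.833 -0.907  0.313]
22.5 10 [463.5 -38.2] [ 0.805 -0.885  0.313]
22.5 20 [458.8 -53.7] [ 0.783 -0.861  0.313]
22.5 30 [456.8 -69.7] [ 0.766 -0.833  0.313]
22.5 40 [457.6 -85.9] [ 0.754 -0.804  0.313]
22.5 48 [460.3 -98.5] [ 0.748 -0.778  0.313]
22.5 55 [ 464.1 -109.2] [ 0.746 -0.756  0.313]
```

View pics/crop.png

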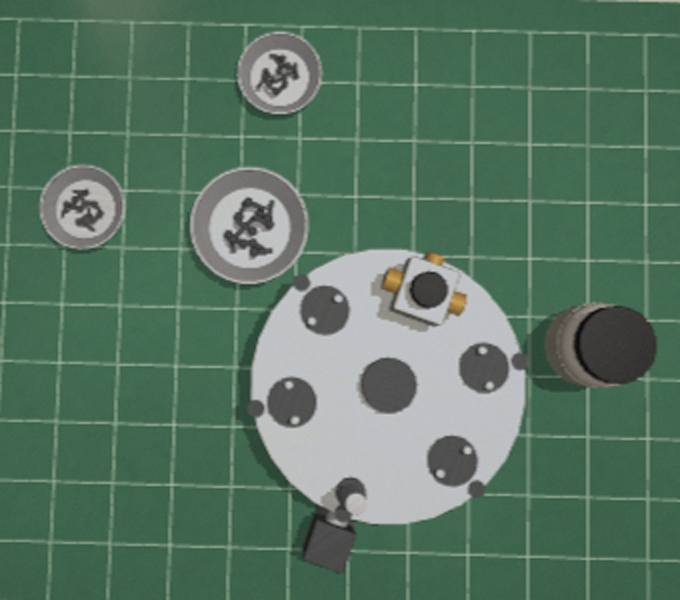

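The three dishes in the top picture are at px (265,192), (280,117) and (181,185). The first is about 100 mm across and 173 mm from the axis, while the others are about 70 mm, so (265,192) is the one meant. The valve body has to turn +60° (counter-clockwise from above), so the post gets pushed toward -y from its +y side. First move is the approach from above.

>>> play_rows(
  deltas=[
    [[0.08,-0.06,0],[0,0,0.25]],
    [[0.14,-0.13,0],[0,0,0.5]],
    [[0.2,-0.2,0],[0,0,0.75]],
    [[0.26,-0.27,0],[0,0,1]],
    [[0.32,-0.34,0],[0,0,1]],
    [[0.38,-0.41,0],[0,0,1]],
    [[0.44,-0.48,0],[0,0,1]],
    [[0.5,-0.54,0],[0,0,1]],
  ],
  hand=1,
)

```text
clock: 1.35
eef_pos: [399.2, -257.2, 250.7]
ee_rot: [0.0, 0.999, -0.041, 0.0]
wrist_force: [0.9, -0.4, 0.7]
finger_gap: 0.1
grasp_force: 0.0
```

```bash
cat > plan.py <<'E'
from h import *
from scipy.spatial.transform import Rotation as Ro
s=telemetry.observe();T=np.array(s["eef_pos"]);w,x,y,z=s["ee_rot"];R=Ro.from_quat([x,y,z,w]).as_matrix()
print(s["clock"],T.round(1),R.round(3).tolist(),np.round(s["wrist_force"],1),s["finger_gap"],"y dir",np.degrees(np.arctan2(R[1,1],R[0,1])))
def tool(*q): return np.round(R.T@(np.array(q)-T)/500,3)
print("above",tool(478,-2,250),tool(478,-2,94))
for off,th in((24,0),(22.5,10),(22.5,20),(22.5,30),(22.5,40),(22.5,48)):
    g=np.radians(162+th);tt=np.array([-np.sin(g),np.cos(g)])
    q=np.array([549.5,-73])+90*np.array([np.cos(g),np.sin(g)])-off*tt;print(th,q.round(1),tool(*q,94))
E
python3 plan.py
```

```text
1.35 [ 399.2 -257.2  250.7] [[0.997, -0.081, 0.001], [-0.081, -0.997, -0.0], [0.001, 0.0, -1.0]] [ 0.9 -0.4  0.7] 0.06433944994357285 y dir -94.6739788541223
above [ 0.115 -0.521  0.001] [ 0.115 -0.522  0.313]
0 [471.3 -22.4] [ 0.105 -0.48   0.313]
10 [463.5 -38.2] [ 0.092 -0.447  0.313]
20 [458.8 -53.7] [ 0.085 -0.415  0.313]
30 [456.8 -69.7] [ 0.084 -0.383  0.313]
40 [457.6 -85.9] [ 0.088 -0.351  0.313]
48 [460.3 -98.5] [ 0.096 -0.326  0.313]
```

>>> play_rows(
  deltas=[
    [[0.015,-0.07,0],[0,0,0]],
    [[0.03,-0.14,0],[0,0,0]],
    [[0.045,-0.22,0],[0,0,0]],
    [[0.06,-0.3,0],[0,0,0]],
    [[0.08,-0.38,0],[0,0,0]],
    [[0.1,-0.46,0],[0,0,0]],
    [[0.115,-0.52,0],[0,0,0]],
    [[0.115,-0.52,0],[0,0,0]],
  ],
)

```text
clock: 2.15
eef_pos: [478.7, -0.6, 250.6]
ee_rot: [-0.001, 0.999, -0.038, 0.0]
wrist_force: [0.5, -0.5, 1.0]
finger_gap: 0.1
grasp_force: 0.0
```

>>> play_rows(
  deltas=[
    [[0,0,0.06],[0,0,0]],
    [[0,0,0.12],[0,0,0]],
    [[0,0,0.18],[0,0,0]],
    [[0,0,0.24],[0,0,0]],
    [[0,0,0.28],[0,0,0]],
    [[0,0,0.313],[0,0,0]],
    [[0,0,0.313],[0,0,0]],
  ],
)

```text
clock: 2.85
eef_pos: [476.5, -5.3, 92.2]
ee_rot: [0.0, 0.999, -0.041, -0.002]
wrist_force: [-0.1, 0.8, -0.2]
finger_gap: -0.0
grasp_force: 0.0
```

```bash
python3 plan.py; python3 -c "
from h import *
p,d=vision.read_camera('side');cv2.imwrite('pics/s1.png',cv2.resize(p[100:320,200:480],None,fx=2.5,fy=2.5)[:,:,::-1])"
```

```text
2.85 [476.5  -5.3  92.2] [[0.997, -0.082, -0.003], [-0.082, -0.997, -0.0], [-0.003, 0.0, -1.0]] [-0.1  0.8 -0.2] -0.015362481354098982 y dir -94.71343511608588
above [ 0.001 -0.007 -0.316] [ 0.003 -0.007 -0.004]
0 [471.3 -22.4] [-0.007  0.035 -0.004]
10 [463.5 -38.2] [-0.02   0.068 -0.004]
20 [458.8 -53.7] [-0.027  0.099 -0.003]
30 [456.8 -69.7] [-0.029  0.132 -0.003]
40 [457.6 -85.9] [-0.024  0.164 -0.003]
48 [460.3 -98.5] [-0.017  0.188 -0.003]
```

View pics/s1.png

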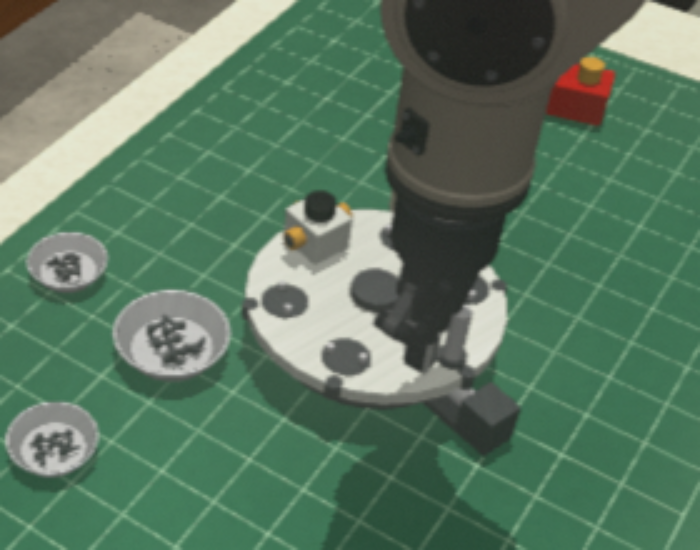

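The side view shows the closed fingers on the +y side of the post at crop px (420,355), clear of the plate. Starting the push along the arc.

>>> play_rows(
  deltas=[
    [[-0.003,0.018,0],[0,0,0.1]],
    [[-0.007,0.035,0],[0,0,0.2]],
    [[-0.012,0.046,0],[0,0,0.2]],
    [[-0.016,0.057,0],[0,0,0.1]],
    [[-0.02,0.068,0],[0,0,0]],
    [[-0.023,0.078,0],[0,0,-0.1]],
    [[-0.025,0.088,0],[0,0,-0.2]],
    [[-0.027,0.099,0],[0,0,-0.3]],
  ],
)

```text
clock: 3.7
eef_pos: [461.2, -50.5, 94.8]
ee_rot: [-0.001, 0.999, 0.04, 0.002]
wrist_force: [3.6, 21.4, -0.5]
finger_gap: -0.2
grasp_force: 10.3
```

```bash
python3 plan.py
cat > tab.py <<'E'
from h import *
p,d=vision.read_camera("top")
P=pts("top",d,np.ones(d.shape,bool));P=P.reshape(-1,3)
q=P[(np.hypot(P[:,0]-549.5,P[:,1]+73)<105)&(P[:,2]>70)&(P[:,2]<103)&(P[:,0]>540)]
v=q[:,:2].mean(0)-[549.5,-73];print("body",len(q),np.degrees(np.arctan2(v[1],v[0])),np.hypot(*v))
E
python3 tab.py
```

```text
3.7 [461.2 -50.5  94.8] [[0.997, 0.079, 0.003], [0.079, -0.997, 0.003], [0.003, -0.003, -1.0]] [ 3.6 21.4 -0.5] -0.15925531285899672 y dir -85.45688098773455
above [ 0.042 -0.095 -0.31 ] [ 0.041 -0.094  0.002]
0 [471.3 -22.4] [ 0.025 -0.054  0.002]
10 [463.5 -38.2] [ 0.006 -0.024  0.002]
20 [458.8 -53.7] [-0.005  0.006  0.001]
30 [456.8 -69.7] [-0.012  0.038  0.001]
40 [457.6 -85.9] [-0.013  0.07   0.001]
48 [460.3 -98.5] [-0.009  0.096  0.001]
body 954 -1.0166349610504577 77.67365739497812
```

The table has turned 17° and the contact is holding. Continuing past half way, then backing off.

>>> play_rows(
  deltas=[
    [[-0.003,0.011,0],[0,0,-0.1]],
    [[-0.005,0.021,0],[0,0,-0.2]],
    [[-0.007,0.032,0],[0,0,-0.3]],
    [[-0.008,0.043,0],[0,0,-0.4]],
    [[-0.008,0.053,0],[0,0,-0.5]],
    [[-0.008,0.064,0],[0,0,-0.6]],
    [[-0.006,0.077,0],[0,0,-0.7]],
    [[-0.004,0.09,0],[0,0,-0.8]],
  ],
)

```text
clock: 4.55
eef_pos: [461.8, -98.2, 94.6]
ee_rot: [0.0, 0.969, 0.245, 0.001]
wrist_force: [0.3, 3.4, 0.5]
finger_gap: -0.1
grasp_force: 1.5
```

```bash
python3 plan.py|head -1;python3 tab.py
```

```text
4.55 [461.8 -98.2  94.6] [[0.88, 0.476, 0.001], [0.476, -0.88, 0.0], [0.001, 0.001, -1.0]] [0.3 3.4 0.5] -0.1424375559960556 y dir -61.59247948645947
body 958 28.997111527374702 78.3533051445111
```

>>> play_rows(
  deltas=[
    [[0,-0.03,0],[0,0,0]],
    [[0,-0.07,0],[0,0,0]],
    [[0,-0.1,0],[0,0,0]],
    [[0,-0.1,-0.06],[0,0,0]],
    [[0,-0.1,-0.14],[0,0,0]],
    [[0,-0.1,-0.22],[0,0,0]],
    [[0,-0.1,-0.3],[0,0,0]],
    [[0,-0.1,-0.3],[0,0,0]],
  ],
)

```text
clock: 5.4
eef_pos: [439.6, -53.4, 248.7]
ee_rot: [0.002, 0.97, 0.244, 0.003]
wrist_force: [0.9, 0.2, -0.3]
finger_gap: 0.2
grasp_force: 0.0
```

```bash
python3 plan.py|head -1;python3 tab.py; python3 tab.py; python3 -c "
from h import *
p,d=vision.read_camera('top');cv2.imwrite('pics/t2.png',p[:,:,::-1])"
```

```text
5.4 [439.6 -53.4 248.7] [[0.881, 0.473, 0.007], [0.473, -0.881, -0.001], [0.006, 0.005, -1.0]] [ 0.9  0.2 -0.3] 0.22151102045156934 y dir -61.74136958032702
body 947 31.636616853682334 78.43386646974645
body 950 31.628653426102424 78.41213542226775
```

View pics/t2.png

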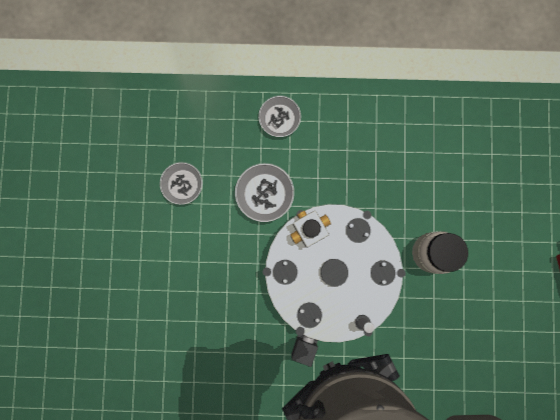

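The table sits near 50° turned: valve body at px (312,229), post at (365,325). The dish and jar have not moved. I'll check whether it is still creeping and measure from the post.

>>> play_rows(
  deltas=[
    [[0,0,0],[0,0,0]],
    [[0,0,0],[0,0,0]],
    [[0,0,0],[0,0,0]],
    [[0,0,0],[0,0,0]],
    [[0,0,0],[0,0,0]],
    [[0,0,0],[0,0,0]],
    [[0,0,0],[0,0,0]],
    [[0,0,0],[0,0,0]],
  ],
)

```text
clock: 6.35
eef_pos: [437.9, -54.0, 243.8]
ee_rot: [-0.0, 0.97, 0.245, 0.0]
wrist_force: [0.5, -0.2, 0.4]
finger_gap: 0.0
grasp_force: 0.0
```

```bash
cat >> tab.py <<'E'
q=P[(abs(np.hypot(P[:,0]-549.5,P[:,1]+73)-90)<16)&(P[:,2]>100)&(P[:,2]<110)&(P[:,0]<540)]
if len(q):
    m=np.median(q[:,:2],0);v=m-[549.5,-73];print("post",len(q),m,np.degrees(np.arctan2(v[1],v[0])),np.hypot(*v))
q=P[(np.hypot(P[:,0]-549.5,P[:,1]+73)<105)&(P[:,2]>92)&(P[:,2]<103)&(P[:,0]>540)]
v=np.median(q[:,:2],0)-[549.5,-73];print("bodytop",len(q),np.degrees(np.arctan2(v[1],v[0])),np.hypot(*v))
E
python3 tab.py; python3 plan.py|head -1
```

```text
body 943 31.70008983337774 78.40885350931488
post 97 [ 472.90730607 -119.4215364 ] -148.78065519032185 89.56226774911615
bodytop 250 31.11746603319851 77.50221760739619
6.4 [437.9 -54.  243.9] [[0.88, 0.474, 0.0], [0.474, -0.88, 0.0], [0.0, -0.0, -1.0]] [-0.7  0.5  0.5] 0.42965005800630474 y dir -61.69109645732944
```

The plate came to rest about 10° short of home, so I'll go back behind the post and push it the rest of the way slowly.

>>> play_rows(
  deltas=[
    [[0,0.026,0],[0,0,0]],
    [[0,0.05,0.06],[0,0,0]],
    [[0,0.05,0.12],[0,0,0]],
    [[0,0.05,0.18],[0,0,0]],
    [[0,0.05,0.24],[0,0,0]],
    [[0,0.05,0.28],[0,0,0]],
    [[0,0.05,0.3],[0,0,0]],
    [[0,0.05,0.3],[0,0,0]],
  ],
)

```text
clock: 7.2
eef_pos: [449.4, -76.3, 92.9]
ee_rot: [-0.0, 0.97, 0.244, -0.001]
wrist_force: [-0.2, 0.2, -0.6]
finger_gap: -0.2
grasp_force: 0.0
```

>>> play_rows(
  deltas=[
    [[0,0.02,0],[0,0,0]],
    [[0,0.04,0],[0,0,0]],
    [[0,0.055,0],[0,0,-0.1]],
    [[0,0.065,0],[0,0,-0.15]],
    [[-0.002,0.075,0],[0,0,-0.2]],
    [[-0.004,0.083,0],[0,0,-0.25]],
    [[-0.006,0.09,0],[0,0,-0.3]],
    [[-0.006,0.09,0],[0,0,-0.3]],
  ],
)

```text
clock: 8.0
eef_pos: [469.2, -118.1, 94.7]
ee_rot: [0.0, 0.948, 0.32, 0.001]
wrist_force: [-0.3, 0.0, 0.4]
finger_gap: 0.0
grasp_force: 0.0
```

```bash
python3 tab.py; python3 plan.py|head -1
```

```text
body 947 42.176286281553665 78.43216181035152
bodytop 255 41.89915725104547 77.49131094142649
8.05 [ 469.1 -118.    94.6] [[0.796, 0.605, 0.001], [0.605, -0.796, -0.0], [0.001, 0.001, -1.0]] [0.7 0.6 0.7] 0.10838432791055207 y dir -52.78086820239991
```

The valve body is now at 41.9° and the dish at 41.6°, with no contact force. Backing off and lifting clear.

>>> play_rows(
  deltas=[
    [[0,-0.03,0],[0,0,0]],
    [[0,-0.07,0],[0,0,0]],
    [[0,-0.1,0],[0,0,0]],
    [[0,-0.1,-0.06],[0,0,0]],
    [[0,-0.1,-0.14],[0,0,0]],
    [[0,-0.1,-0.22],[0,0,0]],
    [[0,-0.1,-0.3],[0,0,0]],
    [[0,-0.1,-0.3],[0,0,0]],
  ],
)

```text
clock: 8.85
eef_pos: [440.0, -76.9, 248.7]
ee_rot: [0.002, 0.947, 0.32, 0.003]
wrist_force: [0.3, 1.3, -1.6]
finger_gap: 0.2
grasp_force: 0.0
```

>>> play_rows(
  deltas=[
    [[0,0,0],[0,0,0]],
    [[0,0,0],[0,0,0]],
    [[0,0,0],[0,0,0]],
    [[0,0,0],[0,0,0]],
    [[0,0,0],[0,0,0]],
  ],
)

```text
clock: 9.35
eef_pos: [437.9, -77.2, 243.3]
ee_rot: [-0.0, 0.947, 0.32, -0.0]
wrist_force: [0.2, -0.8, 0.0]
finger_gap: -0.2
grasp_force: 0.0
```

```bash
python3 tab.py; python3 -c "
from h import *
p,d=vision.read_camera('top')
for l in('parts_dish','jar'):
    for r in vision.regions_of('top',l)[:3]:
        P=pts('top',d,r['mask']);lo,hi=np.percentile(P,[2,98],axis=0);print(l,r['conf'],lo.round(),hi.round())
print(telemetry.observe()['eef_pos'])"
```

```text
body 948 42.2232150587991 78.42621077276257
post 96 [ 483.03596315 -132.63140199] -138.1016083434082 89.29374164729263
bodytop 258 41.62181492303036 78.05720374216561
parts_dish 0.74 [660. 153.   1.] [724. 218.  19.]
parts_dish 0.67 [780. -12.   1.] [845.  53.  20.]
parts_dish 0.62 [635.  -2.   2.] [723.  87.  26.]
jar 0.6 [ 556. -270.   10.] [ 616. -210.   88.]
[438.12537422 -77.26012454 243.70872908]
```

```bash
python3 -c "
from rig import close_job
print(close_job())"
```

```text
the job is handed in; nothing more can be done
None
```

The job is handed in: the table turned one station, 60° counter-clockwise from above. In the last check the valve body pointed within about 1° of the dish, the table was at rest, the dish and jar had not moved, and the arm was clear, though the first push stopped about 10° short and needed a second.

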